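Find the ceramic burr among the grinder's parts tins

ROBOT

A 7-joint arm with a two-finger parallel gripper is mounted at the origin on the work surface. World frame = base frame: x ahead of the robot, y to its left, z up, the work surface at z = 0. Lengths are in m, angles in degrees, forces in N, time in s.
With the tool pointing down it reaches from about 0.425 to 0.875 m from the base axis. Payload 8.4 kg.
Tool frame: the origin (TCP) lies at the very end of the fingers, on their centre line; the grasp point (between the pads) lies 19 mm behind it; z points along the fingers, y is the line along which they close (so a half turn about z gives the same grasp; the last joint's range is limited). The gripper opens to 85 mm and grips with 20 to 120 N. Pads are 22 mm wide; open, the fingers measure 114 mm over their backs; the gripper's body (76 mm by 85 mm) begins 54 mm behind the grasp point. The pads swing forward as they close: fully open they stand 13 mm farther back than shut.
Start: joints at [-70.428, 19.091, 2.286, 83.961, -0.768, 76.965, -3.352], TCP at [0.277, 0.588, 0.205] pointing down, gripper open.
Joint ranges: [-147.57, 147.57], [-21.85, 119.76], [-74.77, 79.35], [14.55, 137.4], [-85.83, 265.84], [4.83, 119.75], [-152.11, 152.11]. Speed limits (degrees/s): [127.2, 127.2, 159.86, 159.86, 180, 180, 180].

INTERFACE

Orientations are given as [roll, pitch, yaw] about the fixed x, y, z axes, in that order (R = Rz(yaw) Ry(pitch) Rx(roll)).
In Python, from workcell import env, optics, ticket gives the robot as it stands. Calls block until the motion is done:
- env.movep(position, orientation): joint-space move of the TCP to a pose.
- env.move_linear(position, rate=0.15, frame=None, guard=None): straight line of the TCP; frame=None keeps the orientation; rate is the mean speed in m/s. With guard (N) it stops when the force on the tool has changed by that much, and returns True; else False.
- env.goto_joints(angles): joint-space move.
- env.gripper_to(opening, f_grip=None): opening from 0.0 (shut) to 1.0 (fully open); f_grip is the grip in N (None keeps the last); returns when the fingers have stopped.
- env.hold(seconds).
- env.solve_ik(position, orientation): joint angles nearest the present ones, or None.
- optics.capture(name): name is "side" or "top" or "wrist"; returns (picture, depth): 420x560x3 uint8, blue, green, red; 420x560 float32, m along the optical axis (not along the pixel's ray), 0 where there is no reading.
- optics.get_calibration(name): a dict with "camera_matrix" (3x3 intrinsics, pixels), "distortion" ([k1, k2, p1, p2, k3] as OpenCV has them; the pictures are not rectified), "xyz" and "orientation" of the camera in the world; the wrist camera has in their place "hand_eye" (4x4, takes a point from camera to tool coordinates, whose origin is the TCP and whose axes are the flange's). Camera axes: x right, y up, looking along -z (the intrinsics and any distortion apply to the point x, -y, -z); pixel columns grow to the right and rows downward; lengths in m; the calibration is good to about 2 mm. A picture is of the moment at which its call begins: read the wrist's pose just before it. get_calibration takes no time and is no camera call.
A pose or a line that the arm cannot do raises env.Unreachable and nothing moves.
- ticket.hand_in(): hands the job in; it is judged then, once.
Readings, each from a call of its own:
- env.get_time_s(): time.
- env.get_q(): joint angles.
- env.get_joint_vel(): joint speeds.
- env.get_tau(): joint torques, N m.
- env.get_tool_pos(): TCP position.
- env.get_ee_rot(): TCP orientation.
- env.get_contact_force(): force on the tool from outside, world axes, zero at the start.
- env.get_ft_torque(): the same for the moment, N m.
- env.get_opening(): opening from 0.0 (shut) to 1.0 (fully open).
- env.get_grasp_force(): force on a finger pad.
Only numpy, scipy, OpenCV 4.12 (cv2) and the standard library are available. Lean on these libraries where they do the work, as an engineer would, in place of code of your own. Each camera call takes 0.05 s, during which the arm holds its last target. There are 200 camera calls.

TASK

The grinder is stripped for service and its spare ceramic cone burr lies in one of the three lidded steel parts tins on the ledge. Open the tins one at a time until you find it, shutting each before you raise the next lid so that coffee dust stays off the parts inside, and leave those other parts in their shut tins and the things around undisturbed. The burr chips easily: take it with a light grip and set it down gently, upright and wholly on the cork pad; the emptied tin may stay open.

Things in the scene. Friction and masses are not known exactly. Their poses are not given: they have to be found in the camera images.
- tin1: plain steel parts tin, fixed to the ledge: 120 mm deep (x), 140 mm wide (y), walls and floor 3 mm, rim 76 mm up, 80 mm high with its flat lid shut. Origin: centre of its underside. Front at its -x, lid hinged along y on its far (+x) rim. All three tins look alike; each holds one thing, any of the three, standing within 15 mm of the middle of its floor
- lid1 (a joint): hinge of tin1's lid, rad: 0 shut, grows as the lid swings up and back, stop at 1.9 (leaning back past upright). Stiff hinge: the lid stays at any angle it is left at and must be moved all the way in both directions (about 1 to 3 N at the knob)
- lid1_knob (a point): centre of the barrel knob of tin1's lid: black plastic drum lying along the hinge direction (y), 30 mm across, 26 mm long between its flat ends, on a 10 mm stem; centre 30 mm above the top face of the lid and 20 mm behind its front edge; 100 mm from the hinge line towards the front and 34 mm above it when shut. Moves and turns with the lid, its z axis stands square on the lid
- lid1_hinge (a point): middle of the hinge line of tin1, 60 mm behind the tin's centre, 76 mm above the ledge. Turns with the lid; its y axis is the hinge line. The lid reaches 120 mm from it towards the front
- tin2: plain steel parts tin, fixed to the ledge: 120 mm deep (x), 140 mm wide (y), walls and floor 3 mm, rim 76 mm up, 80 mm high with its flat lid shut. Origin: centre of its underside. Front at its -x, lid hinged along y on its far (+x) rim. All three tins look alike; each holds one thing, any of the three, standing within 15 mm of the middle of its floor
- lid2 (a joint): hinge of tin2's lid, rad: 0 shut, grows as the lid swings up and back, stop at 1.9 (leaning back past upright). Stiff hinge: the lid stays at any angle it is left at and must be moved all the way in both directions (about 1 to 3 N at the knob)
- lid2_knob (a point): centre of the barrel knob of tin2's lid: black plastic drum lying along the hinge direction (y), 30 mm across, 26 mm long between its flat ends, on a 10 mm stem; centre 30 mm above the top face of the lid and 20 mm behind its front edge; 100 mm from the hinge line towards the front and 34 mm above it when shut. Moves and turns with the lid, its z axis stands square on the lid
- lid2_hinge (a point): middle of the hinge line of tin2, 60 mm behind the tin's centre, 76 mm above the ledge. Turns with the lid; its y axis is the hinge line. The lid reaches 120 mm from it towards the front
- tin3: plain steel parts tin, fixed to the ledge: 120 mm deep (x), 140 mm wide (y), walls and floor 3 mm, rim 76 mm up, 80 mm high with its flat lid shut. Origin: centre of its underside. Front at its -x, lid hinged along y on its far (+x) rim. All three tins look alike; each holds one thing, any of the three, standing within 15 mm of the middle of its floor
- lid3 (a joint): hinge of tin3's lid, rad: 0 shut, grows as the lid swings up and back, stop at 1.9 (leaning back past upright). Stiff hinge: the lid stays at any angle it is left at and must be moved all the way in both directions (about 1 to 3 N at the knob)
- lid3_knob (a point): centre of the barrel knob of tin3's lid: black plastic drum lying along the hinge direction (y), 30 mm across, 26 mm long between its flat ends, on a 10 mm stem; centre 30 mm above the top face of the lid and 20 mm behind its front edge; 100 mm from the hinge line towards the front and 34 mm above it when shut. Moves and turns with the lid, its z axis stands square on the lid
- lid3_hinge (a point): middle of the hinge line of tin3, 60 mm behind the tin's centre, 76 mm above the ledge. Turns with the lid; its y axis is the hinge line. The lid reaches 120 mm from it towards the front
- burr_center (a point): wanted part: white ceramic cone burr, 56 mm tall; round foot 64 mm across, 8 mm thick, then a toothed cone narrowing from 58 to 34 mm, topped by a smooth round hub 26 mm across, 22 mm tall, with a dark bore. About 0.25 kg. Point: on its axis, 28 mm above its underside, 17 mm below mid-hub; z along its axis. It chips if the two fingers together press it with over 100 N (50 N each), or if it lands on the pad with over 70 N (a drop of about 15 mm)
- basket_center (a point): steel filter basket, an open cup 70 mm across its rim and 27 mm tall, in one of the tins; not wanted. Point: on its axis, half-way up
- tamper_center (a point): steel palm tamper, a plain stepped disc 68 mm across and 32 mm tall, in one of the tins; not wanted. Point: on its axis, half-way up
- pad_top (a point): centre of the top face of the round cork pad, 140 mm across and 8 mm thick, fixed flat on the ledge in line with the tins
- funnel_center (a point): bystander: blue plastic funnel standing mouth down, 120 mm across, 115 mm tall, loose. Point: on its axis, 55 mm up
- stand_center (a point): bystander: upturned terracotta jebena stand, a waisted ring 112 mm across and 50 mm tall, loose. Point: its middle, half-way up
- coasters_center (a point): bystander: stack of round wooden coasters held by a steel spring clip, 94 mm across and 46 mm tall, loose as one piece. Point: its middle, half-way up
Things that resemble listed ones, but are neither listed nor needed, are in the scene too. Several things look just like the part that bears pad_top: the one meant starts farthest to the robot's left.

How it is judged:
By the outcome, as a careful person would: the job done as asked, in the order asked, and still so for the second after the job is handed in, with the robot touching nothing.
It also fails if it takes over 72 s, if anything falls off the work surface, if the arm or the gripper's body presses on something with over 40 N, if the wrist force passes 120 N, or if a joint passes its speed limit or range.

## Working session

There is one attempt and no reset: what is moved stays moved. The work goes in short steps, each a Python script; the robot and the scene stay as the last script left them, time stands still between calls to the robot, and variables do not carry over. Pictures are saved under pics/ and viewed, at most 10 in all, crops included, and the job is handed in when it is done.

```bash
ls; mkdir -p pics
cat > h.py <<'E'
import numpy as np, cv2
from scipy.spatial.transform import Rotation as R
from workcell import env, optics, ticket
def rot(o): return R.from_euler('xyz',o,degrees=True).as_matrix()
def cloud(name):
    c=optics.get_calibration(name)
    if name=='wrist':
        T=np.eye(4);T[:3,:3]=rot(env.get_ee_rot());T[:3,3]=env.get_tool_pos();T=T@np.array(c['hand_eye'])
    else:
        T=np.eye(4);T[:3,:3]=rot(c['orientation']);T[:3,3]=c['xyz']
    im,d=optics.capture(name)
    h,w=d.shape
    u,v=np.meshgrid(np.arange(w),np.arange(h))
    p=cv2.undistortPoints(np.stack([u,v],-1).reshape(-1,1,2).astype(np.float64),np.array(c['camera_matrix']),np.array(c['distortion'])).reshape(h,w,2)
    P=np.stack([p[...,0]*d,-p[...,1]*d,-d],-1)@T[:3,:3].T+T[:3,3]
    P[d<=0]=np.nan
    return im,P
E
python3 - <<'E'
from h import *
for n in ['top','side']:
    im,P=cloud(n); cv2.imwrite(f'pics/{n}0.png',im); np.save(f'{n}0.npy',P)
    c=optics.get_calibration(n); print(n,c['xyz'],c['orientation'])
print(env.get_ee_rot(),env.get_time_s(),optics.get_calibration('wrist')['hand_eye'])
E
```

```text
pics
top [ 0.41708748 -0.01728343  1.09452576] [  6.62388741   1.30067215 -89.16826092]
side [ 0.10846139 -0.42812653  0.5712364 ] [ 51.63495293  -1.26246544 -44.09531231]
[-1.79914674e+02  5.00855533e-03  1.54741788e+02] 0.1 [[-8.68848973e-04  9.65778254e-01  2.59367711e-01  6.66891349e-02]
 [ 9.99999381e-01  6.58808727e-04  8.96739586e-04  2.26657516e-04]
 [ 6.95177880e-04  2.59368329e-01 -9.65778228e-01 -1.69053832e-01]
 [ 0.00000000e+00  0.00000000e+00  0.00000000e+00  1.00000000e+00]]
```

View pics/top0.png

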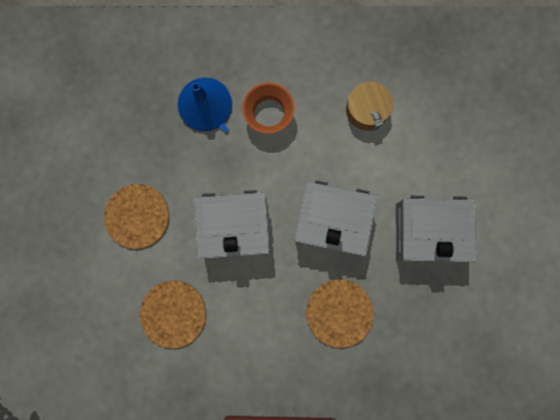

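View pics/side0.png

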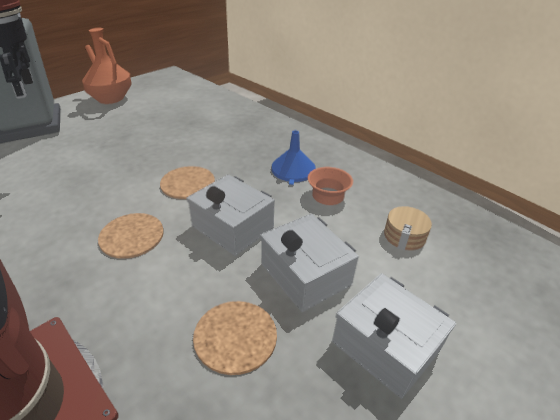

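The top view shows three closed tins at (232,226), (337,218) and (437,231), with black knobs at (231,244), (333,237) and (445,249). There are three look-alike cork pads at (137,216), (173,314) and (340,313). The pad I want is the leftmost one, (137,216), which is also in line with the tins. The funnel (205,105), stand (268,108) and coasters (370,105) are behind the tins. The burr could be in any of the tins.

Run:
```python
from h import *
P=np.load('top0.npy'); im=cv2.imread('pics/top0.png')
print('ledge z',np.nanmedian(P[260:300,80:110,2]),P[226,232],P[216,137])
for c in [(232,226),(337,218),(437,231)]:
    m=np.zeros(P.shape[:2],bool); m[c[1]-50:c[1]+50,c[0]-50:c[0]+50]=1
    Q=P[m&(P[...,2]>.068)&(P[...,2]<.09)]
    r=cv2.minAreaRect(Q[:,:2].astype(np.float32))
    K=P[m&(P[...,2]>.108)&(P[...,2]<.14)]
    rk=cv2.minAreaRect(K[:,:2].astype(np.float32))
    print('lid',r,np.median(Q[:,2]),'knob',K.mean(0),K[:,2].max(),rk)
hsv=cv2.cvtColor(im,cv2.COLOR_BGR2HSV)
m=np.zeros(P.shape[:2],bool); m[175:257,97:177]=1
Q=P[m&(hsv[...,1]>110)]; print('pad',cv2.minEnclosingCircle(Q[:,:2].astype(np.float32)),np.median(Q,0))
for n,c in dict(funnel=(205,105),stand=(268,108),coast=(370,105)).items():
    m=np.zeros(P.shape[:2],bool); m[c[1]-40:c[1]+40,c[0]-35:c[0]+35]=1
    Q=P[m&(P[...,2]>.02)]; print(n,cv2.minEnclosingCircle(Q[:,:2].astype(np.float32)),Q[:,2].max())
```

```text
ledge z -0.001736347697457452 [0.49645965 0.09594675 0.07967813] [0.52057974 0.30670661 0.01051844]
lid ((0.5019689202308655, 0.09837104380130768), (0.12857379019260406, 0.14366553723812103), 4.860488414764404) 0.07878618971788875 knob [0.45913046 0.09409141 0.11947619] 0.12761424902044016 ((0.45956072211265564, 0.09459318965673447), (0.029733384028077126, 0.026359951123595238), 5.392642021179199)
lid ((0.5180541276931763, -0.10916957259178162), (0.14171582460403442, 0.1287364512681961), 78.70169830322266) 0.07892615342032827 knob [ 0.47560994 -0.10092098  0.11995342] 0.12719374291983587 ((0.476449191570282, -0.10153661668300629), (0.026020504534244537, 0.02961157262325287), 79.25186920166016)
lid ((0.4979872703552246, -0.3110819458961487), (0.1452883630990982, 0.12879538536071777), 89.68102264404297) 0.07908860665466177 knob [ 0.45460481 -0.308807    0.11947349] 0.12674354869497328 ((0.4545847177505493, -0.3102990984916687), (0.028296640142798424, 0.027396949008107185), 0.33527451753616333)
pad ((0.5215402841567993, 0.3103139400482178), 0.07032829523086548) [nan nan nan]
funnel ((0.7682390809059143, 0.16949059069156647), 0.05221616104245186) 0.11674255039747627
stand ((0.7493975162506104, 0.029413782060146332), 0.0560823529958725) 0.05505622946377886
coast ((0.7593637704849243, -0.1820547729730606), 0.04951697587966919) 0.05864456289142894
```

```bash
cat >> h.py <<'E'
TINS={1:((.4593,.0944),5.1),2:((.4762,-.1012),-11.),3:((.4546,-.3095),-.5)}
def tin(i):
    (x,y),psi=TINS[i]; a=np.radians(psi); f=np.array([np.cos(a),np.sin(a),0])
    return np.array([x,y,.110]),f,[180,0,psi-180]
def tcp(i,th):      # TCP for lid angle th, tool vertical
    k,f,o=tin(i); h=k+.1*f-[0,0,.034]
    return h+f*(-.1*np.cos(th)+.034*np.sin(th))+np.array([0,0,.1*np.sin(th)+.034*np.cos(th)-.020])
def arc(i,a,b,n=8,rate=.1):
    for t in np.linspace(a,b,n+1)[1:]: env.move_linear(tcp(i,t),rate=rate)
def st(s): print(s,'t %.1f'%env.get_time_s(),np.round(env.get_tool_pos(),4),'F',np.round(env.get_contact_force(),1),'op %.3f g %.1f'%(env.get_opening(),env.get_grasp_force()),flush=True)
E
python3 - <<'E'
from h import *
for i in (1,2,3):
    _,_,o=tin(i); print(i,[None if (q:=env.solve_ik(tcp(i,t)+[0,0,z],o)) is None else np.round(q).tolist() for t,z in ((0,.08),(0,0),(.8,0),(1.7,0),(1.7,.08))])
p=tcp(1,0)+[-.0,0,.08]; _,_,o=tin(1)
env.movep(p,o); st('above')
im,P=cloud('wrist'); cv2.imwrite('pics/w1.png',im); np.save('w1.npy',P)
g=cv2.cvtColor(im,cv2.COLOR_BGR2GRAY)
K=P[(g<60)&(P[...,2]>.1)&(P[...,2]<.135)&(np.hypot(P[...,0]-.459,P[...,1]-.094)<.03)]
print(len(K), cv2.minAreaRect(K[:,:2].astype(np.float32)) if len(K) else '',K.max(0))
E
```

```text
1 [[-42.0, -2.0, 24.0, 112.0, 1.0, 70.0, 77.0], [-41.0, 3.0, 24.0, 118.0, -2.0, 60.0, 80.0], [-38.0, 6.0, 24.0, 107.0, -3.0, 68.0, 82.0], [-33.0, 18.0, 23.0, 94.0, -7.0, 70.0, 87.0], [-34.0, 15.0, 24.0, 88.0, -6.0, 78.0, 86.0]]
2 [[-43.0, -1.0, 50.0, 111.0, 1.0, 70.0, 86.0], [-39.0, 7.0, 49.0, 116.0, -6.0, 60.0, 92.0], [-37.0, 11.0, 50.0, 105.0, -9.0, 68.0, 95.0], [-29.0, 25.0, 49.0, 92.0, -19.0, 72.0, 102.0], [-31.0, 22.0, 51.0, 86.0, -17.0, 80.0, 100.0]]
3 [[47.0, 10.0, -20.0, 100.0, 4.0, 71.0, 116.0], [-20.0, 21.0, 60.0, 108.0, -20.0, 63.0, 137.0], [-25.0, 29.0, 70.0, 98.0, -28.0, 73.0, 140.0], [-10.0, 30.0, 48.0, 86.0, -23.0, 74.0, 130.0], [-9.0, 27.0, 47.0, 79.0, -19.0, 82.0, 127.0]]
above t 2.0 [0.4594 0.0953 0.1701] F [ 0.2 -0.4  0.6] op 1.000 g 0.0
1021 ((0.45828574895858765, 0.09790559858083725), (0.025873836129903793, 0.02346760779619217), 5.381728649139404) [0.47153432 0.10970421 0.12655132]
```

View pics/w1.png

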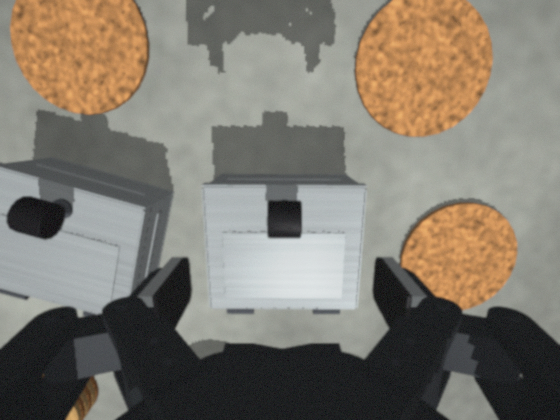

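The wrist view confirms the target: tin1 is closed under the gripper with its knob at (284,220). The goal pad is at (460,255) on the robot's left side of the tin. The two decoy pads are nearer the robot, at (80,50) and (425,65).

```bash
sed -i 's/(.4593,.0944)/(.4590,.0960)/' h.py
python3 - <<'E'
from h import *
env.gripper_to(.6,25)
env.move_linear(tcp(1,0),rate=.12,guard=15); st('down')
env.gripper_to(0,25); st('grip')
env.move_linear(tcp(1,.15),rate=.05); st('15')
arc(1,.15,1.7,8); st('open')
for n in ('top','side'):
    im,P=cloud(n); cv2.imwrite(f'pics/{n}1.png',im); np.save(f'{n}1.npy',P)
a=cv2.imread('pics/top1.png')[130:330,130:530]; b=cv2.imread('pics/side1.png')[120:320,120:520]
cv2.imwrite('pics/c1.png',cv2.resize(np.vstack([a,b]),None,fx=1.5,fy=1.5))
E
```

```text
down t 3.3 [0.4594 0.0961 0.0906] F [0.  0.2 0.1] op 0.600 g 0.0
grip t 3.6 [0.4595 0.0971 0.091 ] F [-2.   4.3  6.3] op 0.290 g 28.1
15 t 4.1 [0.4661 0.0976 0.105 ] F [ 3.9  4.9 -3.1] op 0.293 g 25.9
open t 7.0 [0.6075 0.1096 0.153 ] F [3.3 5.2 9.7] op 0.281 g 25.6
```

View pics/c1.png

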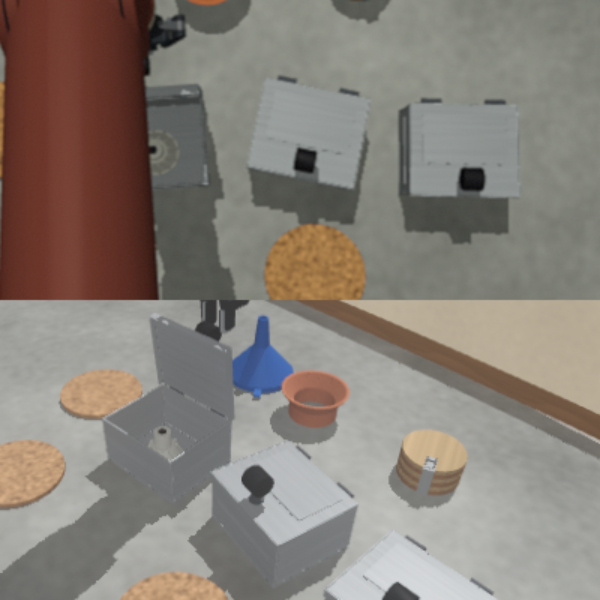

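The crop shows tin1 open with the white burr inside: its bored hub is at (155,150) in the top half and (163,440) in the side half. The knob is at (208,330) behind the lid. The burr is in the first tin, so no others need opening. I'll release the knob, measure the burr with the wrist camera and pick it.

Run:
```python
from h import *
env.gripper_to(.6); st('rel')
p=env.get_tool_pos(); env.move_linear([p[0],p[1],.27],rate=.2)
k,f,o=tin(1); c=k+.04*f
env.movep([c[0]-.02,c[1],.25],o); st('look')
im,P=cloud('wrist'); np.save('w2.npy',P); cv2.imwrite('pics/w2.png',im)
print('lid slope side view skip; tin centre',c)
m=(np.hypot(P[...,0]-c[0],P[...,1]-c[1])<.045)
H=P[m&(P[...,2]>.048)&(P[...,2]<.07)]; F=P[m&(P[...,2]>.006)&(P[...,2]<.02)]
print('hub',len(H),cv2.minEnclosingCircle(H[:,:2].astype(np.float32)),np.median(H,0))
im2,P2=cloud('top'); cv2.imwrite('pics/top2.png',im2)
H=P2[(np.hypot(P2[...,0]-c[0],P2[...,1]-c[1])<.045)&(P2[...,2]>.048)&(P2[...,2]<.07)]
print('top hub',len(H),cv2.minEnclosingCircle(H[:,:2].astype(np.float32)) if len(H) else '')
```

```text
rel t 7.5 [0.6046 0.1083 0.1504] F [-0.3  1.5  0.2] op 0.601 g 0.0
look t 8.8 [0.478  0.0997 0.2492] F [ 0.6 -0.5 -0.4] op 0.599 g 0.0
lid slope side view skip; tin centre [0.49884164 0.09955577 0.11      ]
hub 370 ((0.4915294647216797, 0.10140432417392731), 0.012972108088433743) [0.49061932 0.10133535 0.05922338]
top hub 12 ((0.4812883734703064, 0.09430478513240814), 0.00588940130546689)
```

View pics/w2.png

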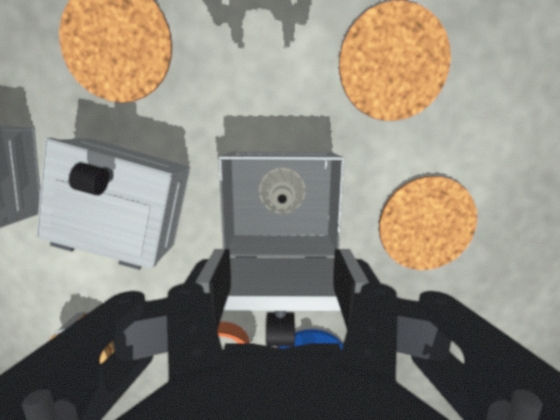

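The burr's bored hub is at (282,193), near the middle of the open tin. The wrist fit gives a 26.0 mm hub at (0.4915, 0.1014) with its top at z = 0.059, which matches the description.

Run:
```python
from h import *
b=np.array([.4915,.1014]); z=.039
env.move_linear([*b,.10],rate=.15)
print('guard',env.move_linear([*b,z],rate=.07,guard=6)); st('down')
env.gripper_to(0,22); st('grip')
p=env.get_tool_pos()
env.move_linear([b[0],b[1],p[2]+.02],rate=.06); env.hold(.1); st('lift20')
if env.get_opening()>.2:
    env.move_linear([b[0],b[1],.17],rate=.15); env.hold(.2); st('lift')
    env.move_linear([.5208,.309,.14],rate=.2); env.hold(.2); st('overpad')
    for n in ('wrist','side'):
        im,P=cloud(n); cv2.imwrite(f'pics/{n}3.png',im); np.save(f'{n}3.npy',P)
    P=np.load('wrist3.npy'); im=cv2.imread('pics/wrist3.png'); hsv=cv2.cvtColor(im,cv2.COLOR_BGR2HSV)
    Q=P[(hsv[...,1]>110)&(np.abs(P[...,2]-.008)<.008)&(np.hypot(P[...,0]-.5208,P[...,1]-.309)<.085)]
    print('pad',len(Q),cv2.minEnclosingCircle(Q[:,:2].astype(np.float32)),np.median(Q[:,2]))
    cv2.imwrite('pics/c3.png',np.hstack([im[100:400,80:480],cv2.imread('pics/side3.png')[60:360,80:480]]))
```

```text
guard False
down t 11.1 [0.4918 0.1015 0.0393] F [0.2 0.  0.4] op 0.598 g 0.0
grip t 11.6 [0.4915 0.1014 0.039 ] F [ 0.1 -0.3  0.7] op -0.002 g 0.0
lift20 t 12.2 [0.4913 0.1014 0.0589] F [-0.3  0.1 -0.8] op 0.001 g 0.0
```

The fingers closed on nothing with no contact force, so I need to look before retrying.

Run:
```python
from h import *
env.gripper_to(.6)
env.move_linear([.478,.0997,.25],rate=.2); st('up')
im,P=cloud('wrist'); np.save('w4.npy',P); cv2.imwrite('pics/w4.png',cv2.resize(im[130:330,180:380],None,fx=3,fy=3))
m=(np.hypot(P[...,0]-.4988,P[...,1]-.0996)<.045)
H=P[m&(P[...,2]>.03)&(P[...,2]<.07)]
print('hub',len(H),cv2.minEnclosingCircle(H[:,:2].astype(np.float32)),np.median(H,0),H.max(0))
Q=np.load('w2.npy')
for (u,v) in [(282,185),(282,190),(275,195),(290,195),(282,203),(265,190),(300,190),(282,175),(282,215),(240,200),(320,200),(282,157)]: print((u,v),np.round(Q[v,u],4),np.round(P[v,u],4))
```

```text
up t 13.8 [0.4774 0.0995 0.2489] F [ 0.3 -1.2 -0.7] op 0.602 g 0.0
hub 857 ((0.49137142300605774, 0.10137125849723816), 0.023445967584848404) [0.48759646 0.1011926  0.03801034] [0.51399905 0.12401381 0.06168112]
(282, 185) [0.4791 0.1008 0.0376] [0.4784 0.1004 0.0369]
(282, 190) [0.4815 0.101  0.0584] [0.4805 0.1006 0.0596]
(275, 195) [0.488  0.0931 0.0598] [0.4876 0.0928 0.0581]
(290, 195) [0.4868 0.1111 0.0582] [0.4858 0.1107 0.0589]
(282, 203) [0.4973 0.1024 0.0588] [0.4962 0.102  0.0604]
(265, 190) [0.4881 0.0797 0.0341] [0.4892 0.079  0.0246]
(300, 190) [0.4868 0.1255 0.0198] [0.4859 0.125  0.0204]
(282, 175) [0.4681 0.0998 0.026 ] [0.4675 0.0994 0.0251]
(282, 215) [0.528  0.1052 0.0027] [0.5271 0.1047 0.0032]
(240, 200) [0.5115 0.0448 0.0032] [0.5105 0.0445 0.0034]
(320, 200) [0.5013 0.1559 0.0043] [0.5008 0.1556 0.0028]
(282, 157) [0.4409 0.0973 0.0773] [0.4403 0.097  0.0748]
```

View pics/w4.png

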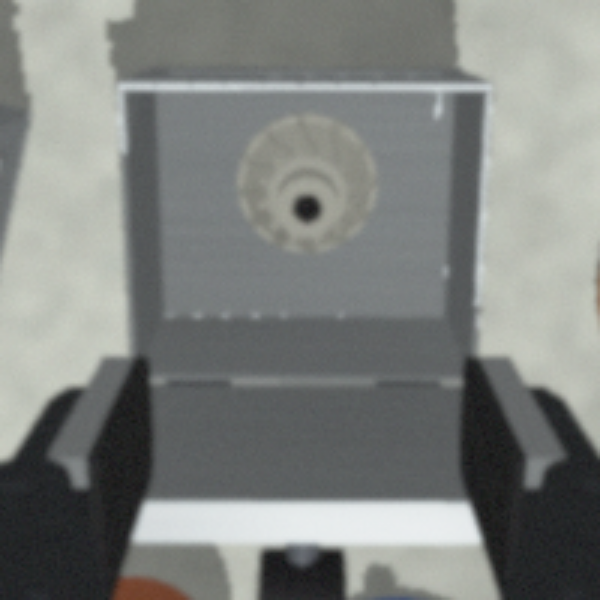

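The burr is upright and hasn't moved, with its hub at (307,190) in the crop. I'll repeat the descent and photograph the fingers open and then shut to find out why they missed.

Run:
```python
from h import *
b=np.array([.4915,.1014])
env.move_linear([*b,.10],rate=.2)
print('guard',env.move_linear([*b,.039],rate=.08,guard=6)); st('down')
A=[]
def snap(n):
    im,P=cloud('wrist'); np.save(f'w5{n}.npy',P); s,S=cloud('side'); np.save(f's5{n}.npy',S)
    A.append(np.hstack([cv2.resize(im[100:400,80:480],(400,300)),cv2.resize(s[180:255,190:290],(400,300))]))
snap('a')
env.gripper_to(.1,20); st('grip'); snap('b')
cv2.imwrite('pics/c5.png',np.vstack(A))
```

```text
guard False
down t 15.7 [0.4919 0.1015 0.0394] F [ 0.4 -0.7 -0.3] op 0.599 g 0.0
grip t 16.3 [0.4915 0.1014 0.039 ] F [-0.6  0.  -0.6] op 0.100 g 0.0
```

View pics/c5.png

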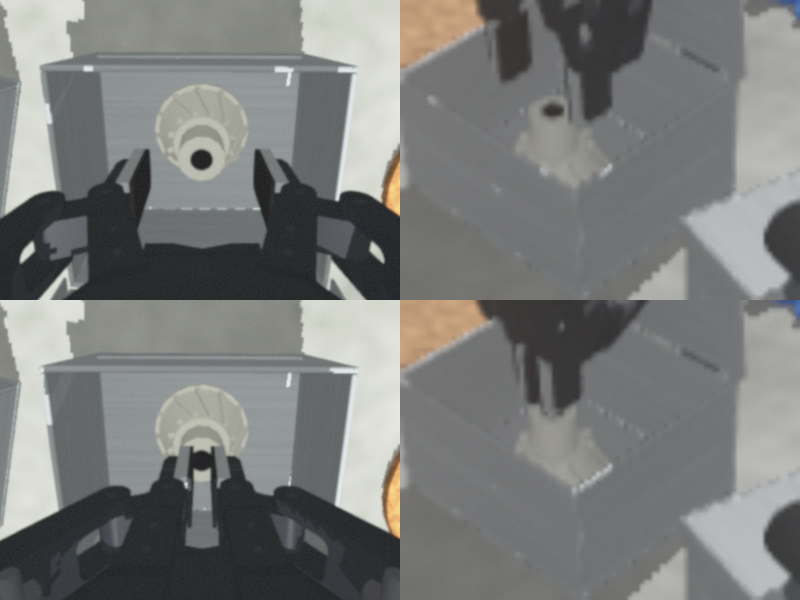

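The shut fingers appear to be just above or behind the hub. In the lower side panel they are at (550,400) and the hub is at (550,440). I'll measure the tip positions from the saved depth.

Run:
```python
import numpy as np,cv2
im=cv2.imread('pics/c5.png')
for n,r in (('a',0),('b',300)):
    S=np.load(f's5{n}.npy')[180:255,190:290]; g=cv2.resize(im[r:r+300,400:],(100,75),interpolation=cv2.INTER_AREA).max(-1)
    d=(g<75)&(np.hypot(S[...,0]-.4915,S[...,1]-.1014)<.06)&(S[...,2]>.02)
    Q=S[d]; Q=Q[np.argsort(Q[:,2])][:25]; print(n,'dark low\n',np.round(Q[::4],4))
    h=(g>120)&(np.hypot(S[...,0]-.4915,S[...,1]-.1014)<.02); Q=S[h];print('hub',np.round(Q.min(0),4),np.round(Q.max(0),4),len(Q), np.round(np.median(Q[Q[:,2]>.053],0),4))
    W=np.load(f'w5{n}.npy'); 
    for v in (250,255,260,265,270): print(v,[np.round(W[v,u],4).tolist() for u in (268,282,294)])
```

```text
a dark low
 [[0.4929 0.0973 0.0581]
 [0.4905 0.0976 0.0592]
 [0.4851 0.1277 0.0692]
 [0.4999 0.1291 0.0716]
 [0.4969 0.1286 0.0734]
 [0.482  0.1266 0.074 ]
 [0.485  0.1269 0.0749]]
hub [0.4742 0.082  0.0249] [0.5105 0.1197 0.0601] 217 [0.4869 0.0996 0.058 ]
250 [[0.4875, 0.0944, 0.0583], [0.4867, 0.1018, 0.0585], [0.4862, 0.1081, 0.0584]]
255 [[0.4899, 0.0947, 0.0593], [0.4888, 0.102, 0.0604], [0.4891, 0.1084, 0.0584]]
260 [[0.4925, 0.0949, 0.0598], [0.4918, 0.1022, 0.0599], [0.4917, 0.1086, 0.0589]]
265 [[0.4957, 0.0951, 0.059], [0.4947, 0.1025, 0.0598], [0.4944, 0.1089, 0.0593]]
270 [[0.4991, 0.0953, 0.0581], [0.4974, 0.1027, 0.0603], [0.4977, 0.1092, 0.0584]]
b dark low
 [[0.4831 0.1044 0.0673]
 [0.4864 0.105  0.0705]
 [0.4869 0.1054 0.0727]
 [0.4919 0.0847 0.074 ]
 [0.4945 0.0846 0.0753]
 [0.4965 0.0836 0.0774]
 [0.482  0.1054 0.0779]]
hub [0.4732 0.082  0.0248] [0.5102 0.1187 0.0945] 217 [0.4854 0.0936 0.0583]
250 [[0.4805, 0.0946, 0.074], [0.4858, 0.1017, 0.0596], [0.4796, 0.1068, 0.0737]]
255 [[0.4803, 0.0949, 0.0803], [0.4889, 0.102, 0.059], [0.479, 0.1065, 0.081]]
260 [[0.4799, 0.0951, 0.0868], [0.4911, 0.1022, 0.0603], [0.4792, 0.1063, 0.0861]]
265 [[0.4802, 0.0953, 0.091], [0.4937, 0.1024, 0.0608], [0.4792, 0.1061, 0.0912]]
270 [[0.4799, 0.0955, 0.0964], [0.497, 0.1027, 0.0601], [0.4793, 0.1059, 0.0958]]
```

The fingertips actually sit about 25 mm above the reported TCP: tips are at z ≈ 0.065 with the TCP at 0.039, so they closed just over the hub (top at 0.059). I'll apply that offset and grasp lower.

Run:
```python
from h import *
b=np.array([.4915,.1014])
env.gripper_to(.6)
print('guard',env.move_linear([*b,.017],rate=.05,guard=6)); st('down')
env.gripper_to(0.15,22); st('grip')
p=env.get_tool_pos()
if env.get_opening()>.22:
    env.move_linear([b[0],b[1],p[2]+.02],rate=.06); env.hold(.1); st('lift20')
    env.move_linear([b[0],b[1],.15],rate=.12); env.hold(.2); st('lift')
    env.move_linear([.5208,.309,.12],rate=.15); env.hold(.2); st('overpad')
    A=[]
    for n in ('wrist','side'):
        im,P=cloud(n); cv2.imwrite(f'pics/{n}3.png',im); np.save(f'{n}3.npy',P); A.append(im)
    P=np.load('wrist3.npy'); hsv=cv2.cvtColor(A[0],cv2.COLOR_BGR2HSV)
    Q=P[(hsv[...,1]>110)&(np.abs(P[...,2]-.008)<.008)&(np.hypot(P[...,0]-.5208,P[...,1]-.309)<.085)]
    print('pad',len(Q),cv2.minEnclosingCircle(Q[:,:2].astype(np.float32)),np.median(Q[:,2]))
    S=np.load('side3.npy'); hs=cv2.cvtColor(A[1],cv2.COLOR_BGR2HSV)
    Q=S[(hs[...,1]<70)&(hs[...,2]>110)&(np.hypot(S[...,0]-.5208,S[...,1]-.309)<.05)&(S[...,2]>.03)]
    print('burr lowest',np.round(np.sort(Q[:,2])[:12:3],4),len(Q))
    cv2.imwrite('pics/c3.png',np.hstack([A[0][100:400,80:480],A[1][60:360,80:480]]))
```

```text
guard False
down t 17.4 [0.4914 0.1013 0.0168] F [ 1.4  0.5 -0.1] op 0.598 g 0.0
grip t 17.8 [0.4917 0.1014 0.0173] F [-0.1 -1.3  3.5] op 0.286 g 22.9
lift20 t 18.4 [0.4913 0.1014 0.0371] F [ 0.5 -0.5 -2.6] op 0.288 g 22.6
lift t 19.7 [0.4911 0.1012 0.1494] F [ 0.   0.1 -2.9] op 0.292 g 22.6
overpad t 21.4 [0.5209 0.3085 0.1202] F [-0.5  0.4 -2.4] op 0.291 g 22.6
pad 9352 ((0.522201418876648, 0.3133237957954407), 0.06926152855157852) 0.008230519868442338
burr lowest [0.1031 0.105  0.1055 0.1059] 816
```

View pics/c3.png

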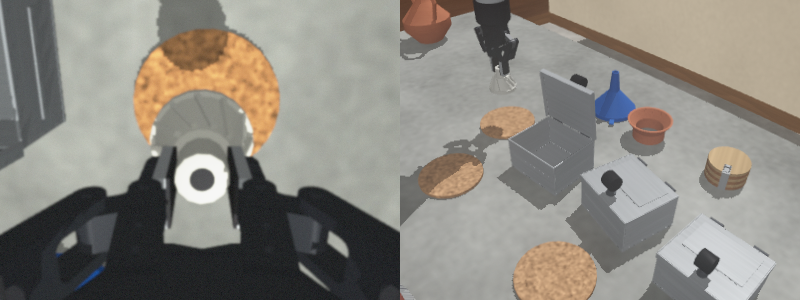

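The burr is held upright by its hub, at (200,180) in the wrist panel and (502,80) in the side panel. It is above the left pad, whose centre measures (0.522, 0.312). Next I lower it gently and release.

Run:
```python
from h import *
c=[.522,.312]
env.move_linear([*c,.035],rate=.1); env.hold(.2); st('near')
print('guard',env.move_linear([*c,.0205],rate=.02,guard=4)); st('land')
env.gripper_to(.55); st('rel')
env.move_linear([*c,.15],rate=.12)
env.move_linear([.44,.312,.22],rate=.2); env.hold(.3); st('clear')
im,P=cloud('wrist'); s,S=cloud('side')
H=P[(np.hypot(P[...,0]-c[0],P[...,1]-c[1])<.03)&(P[...,2]>.055)&(P[...,2]<.075)]
print('hub',len(H),cv2.minEnclosingCircle(H[:,:2].astype(np.float32)),np.median(H[:,2]))
cv2.imwrite('pics/c6.png',np.hstack([im[60:360,80:480],s[60:360,80:480]]))
```

```text
near t 22.7 [0.5224 0.3123 0.0357] F [-0.2  0.4 -2.7] op 0.289 g 22.6
guard True
land t 23.3 [0.5218 0.3117 0.0222] F [-0.5 -0.9  4.6] op 0.291 g 23.3
rel t 23.7 [0.5209 0.3113 0.0213] F [ 1.3 -0.7 -0.1] op 0.547 g 0.0
clear t 25.9 [0.4403 0.3116 0.2192] F [-0.2 -0.9 -0. ] op 0.552 g 0.0
hub 408 ((0.5218773484230042, 0.3117959499359131), 0.013305786065757275) 0.06408718266006205
```

View pics/c6.png

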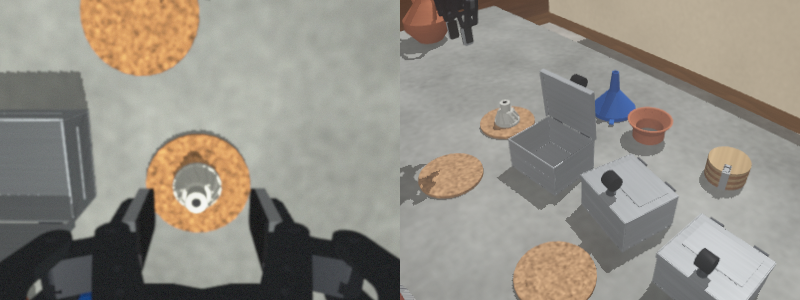

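The burr stands upright in the middle of the left pad, at (197,190) in the wrist panel and (507,115) in the side panel. Its hub top is at z = 0.064, as expected. The other two tins are still shut and nothing else has moved.

```bash
python3 -c "
from workcell import ticket
print(ticket.hand_in())"
```

```text
the job is handed in; nothing more can be done
None
```

The burr was in the first tin I opened; I set it upright on the leftmost cork pad, left the other two tins shut, and handed the job in after about 26 s of robot time (limit 72 s).

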